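Refit the mirror panel in its frame

ROBOT

A 6-joint arm with a two-finger parallel gripper is mounted at the origin on the work surface. World frame = base frame: x ahead of the robot, y to its left, z up, the work surface at z = 0. Lengths are in m, angles in rad, forces in N, time in s.
With the tool pointing down it reaches from about 0.15 to 0.775 m from the base axis. Payload 6.1 kg.
Tool frame: the origin (TCP) lies on the mounting face of the last link; the fingertips stand robot.nose_length ahead of it and the grasp point (between the pads) lies 155 mm ahead of it (robot.nose_length is the distance from the TCP to the fingertips, in m); z points along the fingers, y is the line along which they close (so a half turn about z gives the same grasp; the last joint's range is limited). The gripper opens to 85 mm and grips with 20 to 120 N. Pads are 22 mm wide; open, the fingers measure 114 mm over their backs; the gripper's body (76 mm by 85 mm) begins 54 mm behind the grasp point. The pads swing forward as they close: fully open they stand 13 mm farther back than shut.
Start: joints at [1.241, 0.126, -0.04, 1.405, 0, 1.571], TCP at [0.17, 0.497, 0.405] pointing down, gripper open.
Joint ranges: [-2.72, 2.72], [-0.95, 1.95], [-1.27, 1.35], [-1.78, 2.02], [-1.46, 1.47], [-3.14, 3.14]. Speed limits (rad/s): [2.39, 2.39, 3.01, 3.14, 3.14, 3.14].

INTERFACE

Orientations are given as a rotation vector (axis times angle).
In Python, from plant import status, get_image, camera_model, hand_in, robot gives the robot as it stands. The module is installed in compiled form; this text tells all that it offers.
- The arm moves only by the tool jog_arm, never from a script. Its argument "rows" is a list of rows, each an object of numbers: "tx", "ty", "tz": the shift along the tool's x, y, z in m; "rx", "ry", "rz": the turn, a rotation vector about the tool's x, y, z in degrees; "fingers": the opening, from -1 (shut) to 1 (fully open). A call has 1 to 8 rows; each row is the pose to reach, as a shift and turn from the pose commanded when the call began, along the tool's axes at that moment; what a row does not reach only later rows make up. A row lasts 1/10 s, in which the tool goes at most 50 mm and 8.59 degrees, less where a joint would pass 70% of its speed; a pose out of reach is approached as far as the arm can. A call with a gripper value outside its range is refused whole. The fingers move at their own pace and stop on an object; the grip force is fixed at half the most. Time passes only in rows, so rows that repeat a pose let the fingers close. It gives the time, the measured TCP pose, the force, the opening and the grip force at its end, in the units of the state.
- status.observe(): the state, without advancing time (a new reading comes with each control period).
- get_image(name): name is "side" or "top"; returns (picture, depth): 400x640x3 uint8, red, green, blue; 400x640 float32, m along the optical axis (not along the pixel's ray), 0 where there is no reading.
- camera_model(name): a dict with "fx", "fy", "cx", "cy" (pixels), "T" (4x4, takes a point from camera to world coordinates). Camera axes: x right, y up, looking along -z (the intrinsics and any distortion apply to the point x, -y, -z); pixel columns grow to the right and rows downward; lengths in m; the calibration is good to about 2 mm. A picture is of the moment at which its call begins. camera_model takes no time and is no camera call.
- hand_in(): hands the job in; it is judged then, once.
The state is a dict: "clock": time; "joint_positions": joint angles; "joint_velocities": joint speeds; "effort": joint torques, N m; "tool_pos": TCP position; "tcp_rot": TCP orientation; "force": force on the tool from outside, world axes, zero at the start; "moment": the same for the moment, N m; "finger_gap": opening from 0.0 (shut) to 1.0 (fully open); "finger_force": force on a finger pad.
Only numpy, scipy, OpenCV 4.12 (cv2) and the standard library are available. Lean on these libraries where they do the work, as an engineer would, in place of code of your own. Each camera call takes 0.05 s, during which the arm holds its last target. There are 200 camera calls.

TASK

The table mirror's frame lies face up on the desk: swing its catch bar well out of the way of the open end, slide the loose mirror panel flat along the desk, narrow edge first, into the frame's slot until it is fully home, then swing the catch bar shut behind it. Do not lift or tip the mirror panel, and leave the bottle, the jar and the mug where they stand.

Things in the scene. Friction and masses are not known exactly. Their poses are not given: they have to be found in the camera images.
- frame: Lilac U-shaped mirror frame, open-backed, fixed, lying face up: bars 18 mm high, 168 mm wide (y), 164 mm long (x), open end (mouth) to its -x. Thin fold-out stand beyond the closed end. Origin: on the desk, centre of the slot; x points into the slot, z up. Slot: y -58 to 58, x -71 (mouth) to +71 mm (end stop). Home, the panel's origin is at x = +1, y = 0, its trailing edge 2 mm inside the mouth.
- mouth (a point): Centre of the frame's mouth, on the desk, 71 mm before the frame's origin. Over the first 30 mm the mouth narrows like a funnel from 144 to 116 mm between its bars. There is no floor: the panel slides on the desk itself. Beyond the funnel a lip 8 mm wide overhangs the slot's three edges, its underside 13 mm above the desk. Axes as the frame.
- panel: Loose mirror panel, pale glass on a brown backing board: a plate 140 mm long (own x), 110 mm wide (own y), 10 mm thick, about 0.3 kg, lying flat on the desk, glass up. Too wide to grasp: push it by its edges. Origin: centre of its underside. Either 110 mm edge may lead.
- catch (a joint): Swing angle (rad) of the lilac catch bar, 150 mm long, 12 mm thick, 2 to 14 mm above the desk, on an upright hinge. 0 = shut, across the frame's mouth; grows to 1.8 as the free end swings out, away from the frame and round to the hinge's side; the mouth is clear from about 1.5. It stays where it is left.
- catch_hinge (a point): The catch's hinge axis, 18 mm above the desk, at x = -78, y = -78 mm in the frame's axes. Shut, the bar points from here along the frame's +y; opening turns it counter-clockwise seen from above: at 1.57 it points along the frame's -x.
- catch_grip (a point): The catch's upright steel pin, to hold or push: 140 mm from the hinge axis near the bar's free end, 14 mm in diameter, standing from 14 to 64 mm above the desk. This point is on its axis, 48 mm above the desk.
- lotion: White lotion bottle, 48 mm in diameter, 150 mm tall, standing; leave it alone. Origin: centre of its underside.
- cream: Low green glass cream jar with white cap, 64 mm in diameter, 50 mm tall, standing; leave it alone. Origin: centre of its underside.
- mug: White mug, 76 mm in diameter, 90 mm tall, standing; leave it alone. Origin: centre of its underside.
There are look-alikes about, which are no part of the job. What is meant by the panel is not orange, and is the larger of those in its own colour.

How it is judged:
On the way, in this order (a step that is already met when the one before it is completed fails the run):
1. the catch bar is swung open, past 1.2 rad (value of joint catch above 1.2 rad), for 0.2 s.
2. the panel has entered the slot: its leading edge at least 40 mm inside the mouth, roughly straight (x of panel in the frame of frame above -0.101 m and y of panel in the frame of frame between -0.015 and 0.015 m and angle between the x axis of panel and the x axis of frame, either way round below 0.2 rad), for 0.1 s.
3. the panel is fully home: within 4 mm of the end stop, flat under the lips (x of panel in the frame of frame between -0.003 and 0.005 m and y of panel in the frame of frame between -0.006 and 0.006 m and angle between the x axis of panel and the x axis of frame, either way round below 0.08 rad and z of panel in the frame of frame below 0.004 m and angle between panel's own z axis and vertical below 0.06 rad), for 0.2 s.
At the end, for the whole second after the job is handed in: The panel lies flat in the slot, fully home (origin within 4 mm of x = +1 mm and 6 mm of y = 0 in the frame's axes, within 0.08 rad of straight), at rest, and the catch bar is shut (below 0.1 rad) and still (all of step 3 and value of joint catch below 0.1 rad and linear speed of panel below 0.01 m/s and velocity of joint catch below 0.05 rad/s); the robot touches nothing.
It fails at once if the mirror panel lifted more than 25 mm or tipped by more than 0.3 rad (height (world z) of panel above 0.025 m or angle between panel's own z axis and vertical above 0.3 rad).
It fails at once if the lotion bottle moved more than 30 mm or tipped over (distance of lotion from where it was at the start of the episode above 0.03 m or angle between lotion's own z axis and vertical above 0.4 rad).
It fails at once if the cream jar moved more than 30 mm or tipped over (distance of cream from where it was at the start of the episode above 0.03 m or angle between cream's own z axis and vertical above 0.4 rad).
It fails at once if the mug moved more than 30 mm or tipped over (distance of mug from where it was at the start of the episode above 0.03 m or angle between mug's own z axis and vertical above 0.4 rad).
It also fails if it takes over 72 s, if anything falls off the work surface, if the arm or the gripper's body presses on something with over 40 N, if the wrist force passes 120 N, or if a joint passes its speed limit or range.

## Working session

There is one attempt and no reset: what is moved stays moved. The work goes in short steps, Python scripts to look and compute and a tool call to move; the robot and the scene stay as the last step left them, time stands still between calls to the robot, and variables do not carry over. Pictures are saved under pics/ and viewed, at most 13 in all, crops included, and the job is handed in when it is done.

Besides the shell and the picture viewer there is one more tool, called after "Call:" as a command line: name --argument value ..., lists and objects as JSON in quotes. jog_arm: Moves the arm, as the interface text tells. Its arguments: {"type":"object","properties":{"rows":{"type":"array"}},"required":["rows"]}

```bash
mkdir -p pics; cat > h.py <<'E'
import numpy as np, cv2
from plant import status, get_image, camera_model, hand_in, robot
def pts(name):
    im,d=get_image(name); c=camera_model(name); T=np.array(c['T'])
    v,u=np.mgrid[0:400,0:640]
    P=np.stack([(u-c['cx'])/c['fx']*d,-(v-c['cy'])/c['fy']*d,-d],-1)
    return im,d,P@T[:3,:3].T+T[:3,3]
E
python3 - <<'E'
from h import *
s=status.observe(); print(s, robot.nose_length)
for n in('top','side'):
    im,d,W=pts(n); cv2.imwrite(f'pics/{n}0.png',im[...,::-1]); np.savez(f'{n}0.npz',im=im,W=W,d=d)
    c=camera_model(n);print(c)
E
```

```text
{'clock': 0.0, 'joint_positions': array([ 1.24101554e+00,  1.26428531e-01, -4.06699796e-02,  1.40543013e+00,
       -1.09579875e-05,  1.57077421e+00]), 'joint_velocities': array([ 0.00013805,  0.00042555, -0.00129244,  0.00076578,  0.00033223,
        0.00070321]), 'effort': array([ 1.56179434e-03, -4.35910892e+01,  3.52926171e+01,  1.74012902e-02,
        1.61148050e-04, -1.70460339e-05]), 'tool_pos': array([0.16996829, 0.49657268, 0.40387441]), 'tcp_rot': array([-5.15594878e-01, -3.09871592e+00,  2.68679803e-03]), 'force': array([0.27966034, 0.74161999, 0.12084872]), 'moment': array([-0.00455489,  0.07089737,  0.02821596]), 'finger_force': 0.0, 'finger_gap': 0.9997761423368493} 0.1734
{'fx': 367.5760475787523, 'fy': 367.5760475787523, 'cx': 321.1141838729055, 'cy': 196.57555146432054, 'T': array([[-0.0283255 ,  0.97266856, -0.23046375,  0.3186918 ],
       [-0.99959662, -0.02708654,  0.00853864,  0.01237956],
       [ 0.0020628 ,  0.23061264,  0.97304345,  1.20180167],
       [ 0.        ,  0.        ,  0.        ,  1.        ]])}
{'fx': 414.6871568569819, 'fy': 414.6871568569819, 'cx': 319.9308283911999, 'cy': 199.93832022556256, 'T': array([[ 0.99776174,  0.03828418, -0.05482545,  0.48709757],
       [-0.06679982,  0.53327215, -0.8433022 , -0.93904688],
       [-0.00304824,  0.845077  ,  0.53463592,  0.66476265],
       [ 0.        ,  0.        ,  0.        ,  1.        ]])}
```

View pics/top0.png

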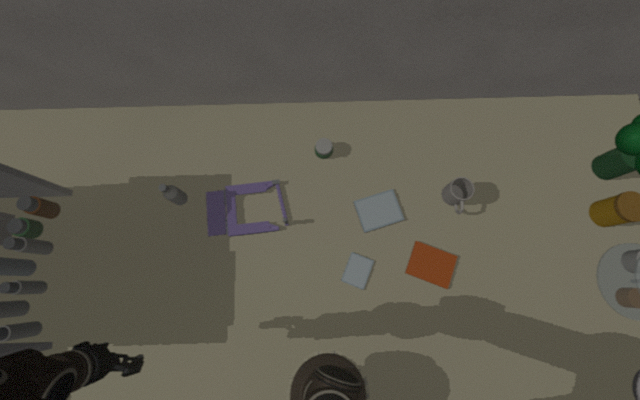

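View pics/side0.png

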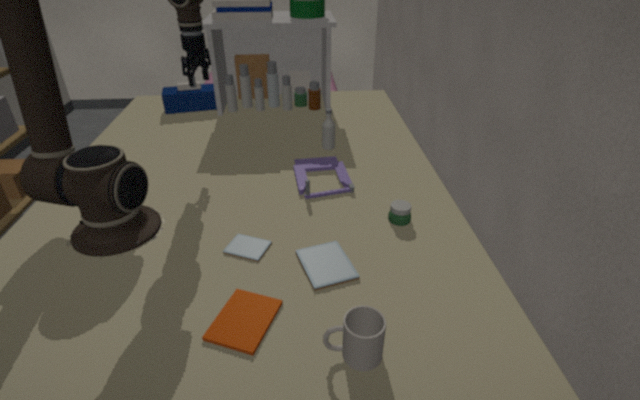

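The top view shows the panel at (379,210), with the smaller look-alike at (359,270). The frame is at about (255,208) with its mouth to the right (world -y), the hinge near (278,184) and the pin near (287,221). The jar is at (324,149), the mug at (460,190) and the bottle at (175,194).

```bash
python3 - <<'E'
from h import *
for n in('top','side'):
    z=np.load(f'{n}0.npz');im,W=z['im'],z['W']
    hsv=cv2.cvtColor(im,cv2.COLOR_RGB2HSV)
    big=cv2.resize(im,None,fx=4,fy=4,interpolation=cv2.INTER_CUBIC)
    if n=='top': crop=big[4*130:4*275,4*200:4*400]
    else: crop=big[4*140:4*290,4*240:4*430]
    cv2.imwrite(f'pics/{n}c.png',crop[...,::-1])
    X,Y,Z=W[...,0],W[...,1],W[...,2]
    lil=(hsv[...,0]>118)&(hsv[...,0]<150)&(hsv[...,1]>60)&(X>.1)&(X<.6)&(Y>-.1)&(Y<.4)
    print(n,'lilac',lil.sum(),np.histogram(Z[lil],bins=np.arange(-.01,.08,.01)))
    m=lil&(Z>.012)&(Z<.024)
    print('frame',cv2.minAreaRect(W[m][:,:2].astype(np.float32)*1000))
    # pale panel
    for lo,hi,nm in((.006,.016,'plates'),):
        m=((Z>lo)&(Z<hi)&(hsv[...,1]<45)&(X>.1)&(X<.6)&(Y>-.4)&(Y<.1)).astype(np.uint8)
        k,l,s,c=cv2.connectedComponentsWithStats(m)
        for i in range(1,k):
            if s[i,4]>150: print(nm,s[i],cv2.minAreaRect(W[l==i][:,:2].astype(np.float32)*1000),W[l==i].mean(0))
    m=((Z>.03)&(X>.15)&(X<.6)&(Y>-.4)&(Y<.5)).astype(np.uint8)
    k,l,s,c=cv2.connectedComponentsWithStats(m)
    for i in range(1,k):
        if s[i,4]>2: print('obj',s[i],W[l==i].min(0).round(3),W[l==i].max(0).round(3))
    u=z['d'][200,100];
E
```

```text
top lilac 825 (array([  0, 322, 418,  79,   0,   0,   0,   0]), array([-0.01,  0.  ,  0.01,  0.02,  0.03,  0.04,  0.05,  0.06,  0.07]))
frame ((546.6998291015625, 216.173583984375), (120.84500122070312, 186.54148864746094), 4.3801374435424805)
plates [ 354  195   51   38 1257] ((550.4104614257812, -187.09756469726562), (110.47952270507812, 141.97853088378906), 16.260805130004883) [ 0.54604864 -0.18425332  0.01035285]
plates [342 252  32  38 538] ((357.119140625, -106.89540100097656), (77.0711441040039, 97.85865020751953), 66.44000244140625) [ 0.35561959 -0.10664355  0.00828222]
obj [371  75   2   2   3] [0.319 0.012 1.202] [0.319 0.012 1.202]
obj [162 191   3   1   3] [0.599 0.468 0.143] [0.6   0.475 0.144]
obj [164 194  20  10 124] [0.586 0.449 0.03 ] [0.6   0.488 0.114]
obj [283 218   5   6  23] [0.319 0.012 0.032] [0.522 0.124 1.202]
obj [   0  344  145   56 4650] [0.15  0.012 0.246] [0.319 0.5   1.202]
side lilac 316 (array([  0, 168, 100,  38,   0,   0,   0,   0]), array([-0.01,  0.  ,  0.01,  0.02,  0.03,  0.04,  0.05,  0.06,  0.07]))
frame ((549.074951171875, 215.69923400878906), (112.1622314453125, 202.71051025390625), 3.1721861362457275)
plates [222 233  49  27 786] ((355.5573425292969, -105.328857421875), (80.91029357910156, 100.9423599243164), 66.90827941894531) [ 0.355875   -0.10808605  0.00912436]
plates [ 295  240   55   49 1792] ((548.4554443359375, -185.31956481933594), (110.24848175048828, 144.77938842773438), 16.246477127075195) [ 0.5451671  -0.19032432  0.01211809]
obj [ 176    0   29   88 1357] [0.15  0.419 0.246] [0.207 0.5   0.509]
obj [325 108   1   3   3] [0.598 0.469 0.148] [0.598 0.471 0.155]
obj [322 118   4  25  89] [0.586 0.451 0.03 ] [0.598 0.476 0.116]
obj [305 179   5  13  56] [0.511 0.111 0.03 ] [0.524 0.124 0.069]
```

View pics/topc.png

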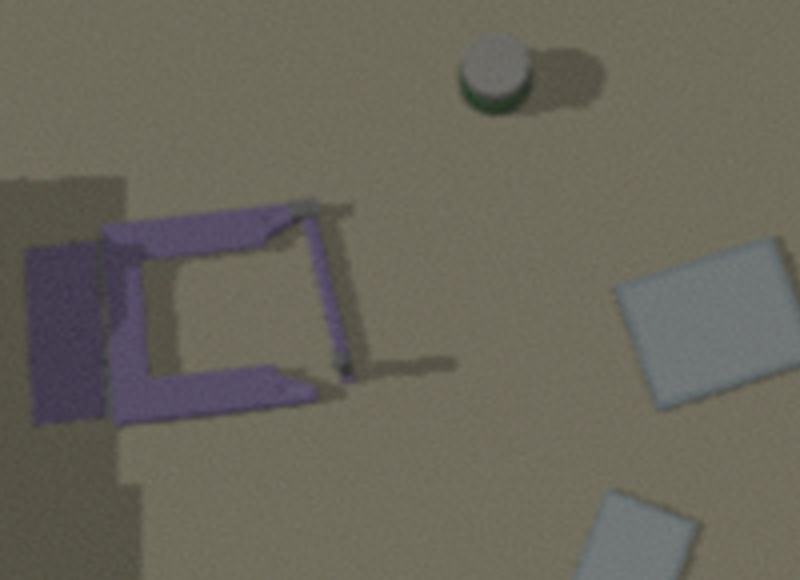

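View pics/sidec.png

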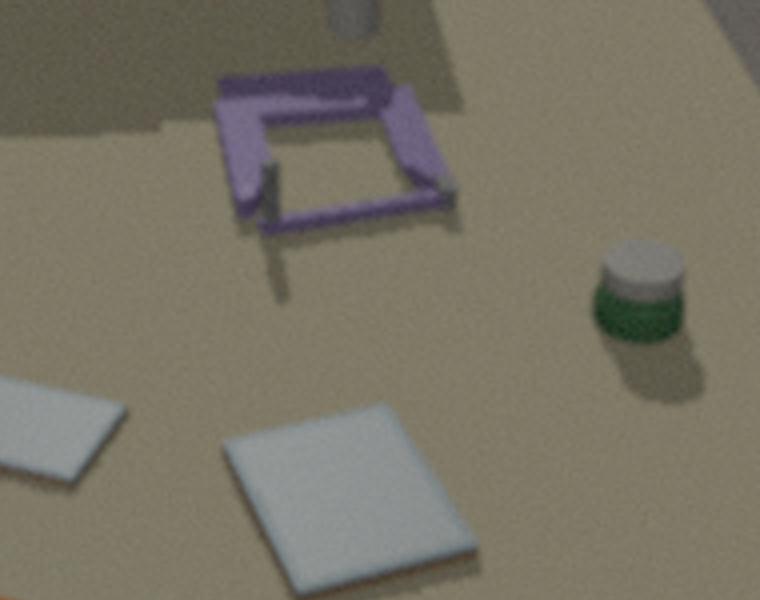

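```bash
cat >> h.py <<'E'
def rayz(c,uv,z):
    T=np.array(c['T']);uv=np.atleast_2d(uv).astype(float)
    r=np.c_[(uv[:,0]-c['cx'])/c['fx'],-(uv[:,1]-c['cy'])/c['fy'],-np.ones(len(uv))]@T[:3,:3].T
    return (T[:3,3]+r*((z-T[2,3])/r[:,2])[:,None])[:,:2]
def proj(c,P):
    T=np.array(c['T']);q=(np.asarray(P)-T[:3,3])@T[:3,:3]
    return np.c_[c['cx']+c['fx']*q[:,0]/-q[:,2],c['cy']+c['fy']*q[:,1]/q[:,2]]
def fit(names,files,polyz,p0,maskf):
    """fit planar polygon (local m) at height z; p=(x,y,th)"""
    from scipy.optimize import minimize
    poly,z=polyz;S=8
    D=[]
    for n,f in zip(names,files):
        im=np.load(f)['im'];D.append((camera_model(n),maskf(im).astype(np.float32)))
    def cost(p):
        R=np.array([[np.cos(p[2]),-np.sin(p[2])],[np.sin(p[2]),np.cos(p[2])]])
        P=np.c_[poly@R.T+p[:2],np.full(len(poly),z)];e=0
        for c,m in D:
            uv=proj(c,P);lo=np.floor(uv.min(0)-6).astype(int);hi=np.ceil(uv.max(0)+6).astype(int)
            b=np.zeros(((hi[1]-lo[1])*S,(hi[0]-lo[0])*S),np.uint8)
            q=((uv-lo+.5)*S-.5)*16
            cv2.fillPoly(b,[np.round(q).astype(np.int32)],255,shift=4)
            r=cv2.resize(b,(hi[0]-lo[0],hi[1]-lo[1]),interpolation=cv2.INTER_AREA)/255.
            r=cv2.GaussianBlur(r,(0,0),.6)
            e+=((r-m[lo[1]:hi[1],lo[0]:hi[0]])**2).sum()
        return e
    s=np.array([[0,0,0],[.006,0,0],[0,.006,0],[0,0,.05]])
    o=minimize(cost,p0,method='Nelder-Mead',options=dict(initial_simplex=np.array(p0)+s,xatol=1e-5,fatol=1e-3,maxiter=400))
    return o.x,o.fun
U=np.array([[-71,-72],[-71,-84],[93,-84],[93,84],[-71,84],[-71,72],[-41,58],[-41,50],[63,50],[63,-50],[-41,-50],[-41,-58]])/1000
PAN=np.array([[-70,-55],[70,-55],[70,55],[-70,55]])/1000
def lilac(im):
    i=im.astype(float); return np.clip(((i[...,2]-i[...,1])/(i.sum(-1)+1)-.02)/.09,0,1)
def pale(im):
    # pale bluish vs yellowish desk
    i=im.astype(float); return np.clip(((i[...,2]-i[...,0])/(i.sum(-1)+1)+.06)/.09,0,1)
E
python3 - <<'E'
from h import *
c=camera_model('top')
im=np.load('top0.npz')['im'].astype(float)
for uv in((379,210),(250,210),(330,230),(260,187),(217,214)): print(uv,im[uv[1],uv[0]],lilac(im)[uv[1],uv[0]],pale(im)[uv[1],uv[0]])
q=lambda x,y:(200+(x+.5)/4-.5,130+(y+.5)/4-.5)
print('corners',rayz(c,[q(104,227),q(120,425),q(316,397)],.018))
print('hinge',rayz(c,[q(304,208)],.018),'bar end',rayz(c,[q(348,380)],.014),'pin base',rayz(c,[q(345,372)],.014))
print('jar',rayz(c,[q(497,64)],.05))
for ns in(['top'],['side'],['top','side']):
    fs=[n+'0.npz' for n in ns]
    print(ns,'frame',fit(ns,fs,(U,.018),[.548,.228,1.62],lilac),'panel',fit(ns,fs,(PAN,.010),[.549,-.186,1.85],pale))
E
```

```text
(379, 210) [113. 117. 118.] 0.0 0.8258516396052212
(250, 210) [113. 108.  92.] 0.0 0.0
(330, 230) [115. 111.  95.] 0.0 0.0
(260, 187) [ 91.  82. 107.] 0.7663107947805458 1.0
(217, 214) [67. 60. 79.] 0.797638217928073 1.0
corners [[0.64281765 0.31884481]
 [0.47703707 0.30074288]
 [0.49535203 0.14271414]]
hinge [[0.65461867 0.15246334]] bar end [[0.5091768  0.11705679]] pin base [[0.51583931 0.11946028]]
jar [[ 0.76552067 -0.01185565]]
['top'] frame (array([0.56906659, 0.2211442 , 1.65103916]), np.float64(273.33448695652004)) panel (array([ 0.55003876, -0.18558542,  1.85631269]), np.float64(32.58413386783968))
['side'] frame (array([0.56689719, 0.25517903, 1.55601082]), np.float64(262.6296112910401)) panel (array([ 0.54967666, -0.18680058,  1.85538506]), np.float64(94.23116732281275))
['top', 'side'] frame (array([0.56877872, 0.22037831, 1.6232775 ]), np.float64(660.1786006705333)) panel (array([ 0.5498546 , -0.18639039,  1.85899679]), np.float64(128.0519917025851))
```

```bash
cat >> h.py <<'E'
def lil_top(im):
    m=lilac(im); v,u=np.mgrid[0:400,0:640]
    m[(u<226)|((u>=271)&(v<223)&(v>189))|(u>281)]=0
    return m
E
python3 - <<'E'
from h import *
for th in (1.62,1.68,1.72):
  print(fit(['top'],['top0.npz'],(U,.018),[.570,.218,th],lil_top))
z=np.load('side0.npz');m=(z['W'][...,2]>.033)&(z['W'][...,2]<.07)&(abs(z['W'][...,1]-.12)<.03)&(abs(z['W'][...,0]-.52)<.03)
print(np.median(z['W'][m],0))
z=np.load('top0.npz');m=(z['W'][...,2]>.055)&(z['W'][...,2]<.07)&(abs(z['W'][...,1]-.12)<.03)&(abs(z['W'][...,0]-.52)<.03)
print(np.median(z['W'][m],0),m.sum())
E
```

```text
(array([0.56925019, 0.2211881 , 1.65591478]), np.float64(74.48180510970808))
(array([0.56906047, 0.22114618, 1.65090546]), np.float64(76.32239208901063))
(array([0.56941131, 0.22141919, 1.66198563]), np.float64(74.61295071922201))
[0.51745338 0.11478927 0.05005193]
[0.51910804 0.1177313  0.06375756] 14
```

```bash
cat >> h.py <<'E'
from scipy.spatial.transform import Rotation as Ro
def plan(*wps):
    """wps: (x,y,ztcp,angle of tool y in deg) -> tool-relative rows, tool taken as pointing down"""
    s=status.observe();R=Ro.from_rotvec(s['tcp_rot']).as_matrix();a=np.degrees(np.arctan2(R[1,1],R[0,1]))
    p=s['tool_pos'];print('t',round(s['clock'],2),'tcp',p.round(4),'yang',a.round(2),'tilt',np.degrees(np.arccos(-R[2,2])).round(2),'F',s['force'].round(1),'gap',round(s['finger_gap'],2),'j',s['joint_positions'].round(2))
    t=np.radians(a);ex=np.array([-np.sin(t),np.cos(t)]);ey=np.array([np.cos(t),np.sin(t)])
    for w in wps:
        d=np.array(w[:2])-p[:2];da=-((w[3]-a+180)%360-180)
        print(dict(tx=round(float(d@ex),3),ty=round(float(d@ey),3),tz=round(float(p[2]-w[2]),3),rz=round(float(da),1)))
E
python3 - <<'E'
from h import *
plan((.518,.119,.26,103),(.518,.119,.203,103))
c=camera_model('top')
z=np.load('top0.npz');W=z['W'];print('mug rim px',W[178:200:3,452:474:3].reshape(-1,3).round(3)[::3].tolist())
E
```

```text
t 0.1 tcp [0.17   0.4966 0.404 ] yang 71.1 tilt 0.08 F [-0.9 -0.3 -0.7] gap 1.0 j [ 1.24  0.13 -0.04  1.41  0.    1.57]
{'tx': -0.452, 'ty': -0.245, 'tz': 0.144, 'rz': -31.9}
{'tx': -0.452, 'ty': -0.245, 'tz': 0.201, 'rz': -31.9}
mug rim px [[0.655, -0.444, 0.004], [0.632, -0.442, 0.084], [0.655, -0.508, -0.003], [0.631, -0.434, 0.051], [0.627, -0.458, 0.064], [0.643, -0.515, 0.001], [0.629, -0.455, 0.021], [0.617, -0.468, 0.061], [0.622, -0.439, 0.007], [0.62, -0.467, 0.013], [0.604, -0.472, 0.072], [0.612, -0.448, 0.007], [0.608, -0.473, 0.021], [0.591, -0.474, 0.087], [0.603, -0.459, 0.001], [0.593, -0.475, 0.037], [0.576, -0.41, 0.075], [0.592, -0.468, 0.002], [0.571, -0.46, 0.091], [0.567, -0.42, 0.071], [0.562, -0.44, 0.091], [0.581, -0.509, -0.002]]
```

Call:
jog_arm --rows '[{"tx": -0.452, "ty": -0.245, "tz": 0.144, "rz": -31.9, "fingers": 0}, {"tx": -0.452, "ty": -0.245, "tz": 0.144, "rz": -31.9, "fingers": 0}, {"tx": -0.452, "ty": -0.245, "tz": 0.144, "rz": -31.9, "fingers": 0}, {"tx": -0.452, "ty": -0.245, "tz": 0.144, "rz": -31.9, "fingers": 0}, {"tx": -0.452, "ty": -0.245, "tz": 0.144, "rz": -31.9, "fingers": 0}, {"tx": -0.452, "ty": -0.245, "tz": 0.144, "rz": -31.9, "fingers": 0}, {"tx": -0.452, "ty": -0.245, "tz": 0.144, "rz": -31.9, "fingers": 0}, {"tx": -0.452, "ty": -0.245, "tz": 0.144, "rz": -31.9, "fingers": 0}]'

```text
schema error: expected keys tx, ty, tz, rx, ry, rz, fingers
```

```bash
python3 - <<'E'
from h import *
plan((.518,.119,.26,103),(.518,.119,.203,103))
E
```

```text
t 0.1 tcp [0.17   0.4966 0.404 ] yang 71.1 tilt 0.08 F [-0.9 -0.3 -0.7] gap 1.0 j [ 1.24  0.13 -0.04  1.41  0.    1.57]
{'tx': -0.452, 'ty': -0.245, 'tz': 0.144, 'rz': -31.9}
{'tx': -0.452, 'ty': -0.245, 'tz': 0.201, 'rz': -31.9}
```

All keys are required.

Call:
jog_arm --rows '[{"tx": -0.452, "ty": -0.245, "tz": 0.144, "rx": 0, "ry": 0, "rz": -31.9, "fingers": 0}, {"tx": -0.452, "ty": -0.245, "tz": 0.144, "rx": 0, "ry": 0, "rz": -31.9, "fingers": 0}, {"tx": -0.452, "ty": -0.245, "tz": 0.144, "rx": 0, "ry": 0, "rz": -31.9, "fingers": 0}, {"tx": -0.452, "ty": -0.245, "tz": 0.144, "rx": 0, "ry": 0, "rz": -31.9, "fingers": 0}, {"tx": -0.452, "ty": -0.245, "tz": 0.144, "rx": 0, "ry": 0, "rz": -31.9, "fingers": 0}, {"tx": -0.452, "ty": -0.245, "tz": 0.144, "rx": 0, "ry": 0, "rz": -31.9, "fingers": 0}, {"tx": -0.452, "ty": -0.245, "tz": 0.144, "rx": 0, "ry": 0, "rz": -31.9, "fingers": 0}, {"tx": -0.452, "ty": -0.245, "tz": 0.144, "rx": 0, "ry": 0, "rz": -31.9, "fingers": 0}]'

```text
clock: 0.9
tool_pos: [0.4207, 0.2241, 0.3009]
tcp_rot: [0.356, -3.121, -0.0]
force: [-0.4, 1.2, 0.9]
finger_gap: 0.498
finger_force: 0.0
```

```bash
python3 - <<'E'
from h import *
plan((.518,.119,.26,103),(.518,.119,.203,103))
E
```

```text
t 0.9 tcp [0.4207 0.2241 0.3009] yang 103.01 tilt 0.01 F [-0.4  1.2  0.9] gap 0.5 j [ 0.49  0.06 -0.34  1.17  0.    0.26]
{'tx': -0.071, 'ty': -0.124, 'tz': 0.041, 'rz': 0.0}
{'tx': -0.071, 'ty': -0.124, 'tz': 0.098, 'rz': 0.0}
```

Call:
jog_arm --rows '[{"tx": -0.064, "ty": -0.112, "tz": 0.036, "rx": 0, "ry": 0, "rz": 0, "fingers": 0}, {"tx": -0.064, "ty": -0.112, "tz": 0.036, "rx": 0, "ry": 0, "rz": 0, "fingers": 0}, {"tx": -0.064, "ty": -0.112, "tz": 0.036, "rx": 0, "ry": 0, "rz": 0, "fingers": 0}, {"tx": -0.064, "ty": -0.112, "tz": 0.036, "rx": 0, "ry": 0, "rz": 0, "fingers": 0}, {"tx": -0.064, "ty": -0.112, "tz": 0.036, "rx": 0, "ry": 0, "rz": 0, "fingers": 0}]'

```text
clock: 1.4
tool_pos: [0.5075, 0.1304, 0.2647]
tcp_rot: [0.353, -3.12, -0.0]
force: [-0.4, -0.4, 0.4]
finger_gap: 0.501
finger_force: 0.0
```

```bash
python3 - <<'E'
from h import *
plan((.518,.119,.26,103),(.518,.119,.203,103))
E
```

```text
t 1.4 tcp [0.5075 0.1304 0.2647] yang 102.9 tilt 0.11 F [-0.4 -0.4  0.4] gap 0.5 j [ 0.25  0.16 -0.31  1.1   0.    0.03]
{'tx': -0.008, 'ty': -0.013, 'tz': 0.005, 'rz': -0.1}
{'tx': -0.008, 'ty': -0.013, 'tz': 0.062, 'rz': -0.1}
```

Call:
jog_arm --rows '[{"tx": 0, "ty": 0, "tz": 0, "rx": 0, "ry": 0, "rz": 0, "fingers": 0}, {"tx": 0, "ty": 0, "tz": 0, "rx": 0, "ry": 0, "rz": 0, "fingers": 0}]'

```text
clock: 1.6
tool_pos: [0.5069, 0.132, 0.2659]
tcp_rot: [-0.358, 3.121, 0.0]
force: [-0.5, -0.9, -0.0]
finger_gap: 0.499
finger_force: 0.0
```

```bash
python3 - <<'E'
from h import *
plan((.518,.119,.26,103),(.518,.119,.203,103))
E
```

```text
t 1.6 tcp [0.5069 0.132  0.2659] yang 103.1 tilt 0.03 F [-0.5 -0.9 -0. ] gap 0.5 j [ 0.25  0.16 -0.31  1.1   0.    0.03]
{'tx': -0.008, 'ty': -0.015, 'tz': 0.006, 'rz': 0.1}
{'tx': -0.008, 'ty': -0.015, 'tz': 0.063, 'rz': 0.1}
```

Call:
jog_arm --rows '[{"tx": -0.008, "ty": -0.015, "tz": 0.006, "rx": 0, "ry": 0, "rz": 0, "fingers": 0}, {"tx": -0.008, "ty": -0.015, "tz": 0.035, "rx": 0, "ry": 0, "rz": 0, "fingers": 0}, {"tx": -0.008, "ty": -0.015, "tz": 0.063, "rx": 0, "ry": 0, "rz": 0, "fingers": -0.2}, {"tx": -0.008, "ty": -0.015, "tz": 0.063, "rx": 0, "ry": 0, "rz": 0, "fingers": -0.4}, {"tx": -0.008, "ty": -0.015, "tz": 0.063, "rx": 0, "ry": 0, "rz": 0, "fingers": -0.4}, {"tx": -0.008, "ty": -0.015, "tz": 0.063, "rx": 0, "ry": 0, "rz": 0, "fingers": -0.4}]'

```text
clock: 2.2
tool_pos: [0.5193, 0.1185, 0.204]
tcp_rot: [-0.356, 3.119, 0.0]
force: [-0.0, -0.4, -0.1]
finger_gap: 0.301
finger_force: 0.0
```

```bash
python3 - <<'E'
from h import *
F=np.array([.5693,.2205]);H=np.array([.6545,.1505])
w=[]
for c in np.linspace(.13,1.78,13)[1:]:
    a=np.pi/2+1.668+c; q=H+.14*np.array([np.cos(a),np.sin(a)]); w.append((q[0],q[1],.203,np.degrees(a)-90))
plan(*w[:6]); 
# second half, in the tool axes at waypoint 6
t=np.radians(w[5][3]);ex=np.array([-np.sin(t),np.cos(t)]);ey=np.array([np.cos(t),np.sin(t)])
for q in w[6:]: d=np.array(q[:2])-w[5][:2];print(np.round([d@ex,d@ey,-(q[3]-w[5][3])],3))
im,d,W=pts('side');cv2.imwrite('pics/s1.png',cv2.resize(im[60:260,200:440],None,fx=3,fy=3)[...,::-1])
E
```

```text
t 2.2 tcp [0.5193 0.1185 0.204 ] yang 103.02 tilt 0.12 F [-0.  -0.4 -0.1] gap 0.3 j [ 0.22  0.22 -0.38  0.97 -0.   -0.  ]
{'tx': -0.0, 'ty': -0.019, 'tz': 0.001, 'rz': -7.9}
{'tx': -0.004, 'ty': -0.037, 'tz': 0.001, 'rz': -15.8}
{'tx': -0.011, 'ty': -0.055, 'tz': 0.001, 'rz': -23.6}
{'tx': -0.02, 'ty': -0.072, 'tz': 0.001, 'rz': -31.5}
{'tx': -0.031, 'ty': -0.088, 'tz': 0.001, 'rz': -39.4}
{'tx': -0.044, 'ty': -0.102, 'tz': 0.001, 'rz': -47.3}
[-1.000e-03 -1.900e-02 -7.878e+00]
[-5.0000e-03 -3.8000e-02 -1.5756e+01]
[-1.2000e-02 -5.6000e-02 -2.3635e+01]
[-2.1000e-02 -7.3000e-02 -3.1513e+01]
[-3.2000e-02 -8.9000e-02 -3.9391e+01]
[-4.5000e-02 -1.0300e-01 -4.7269e+01]
```

View pics/s1.png

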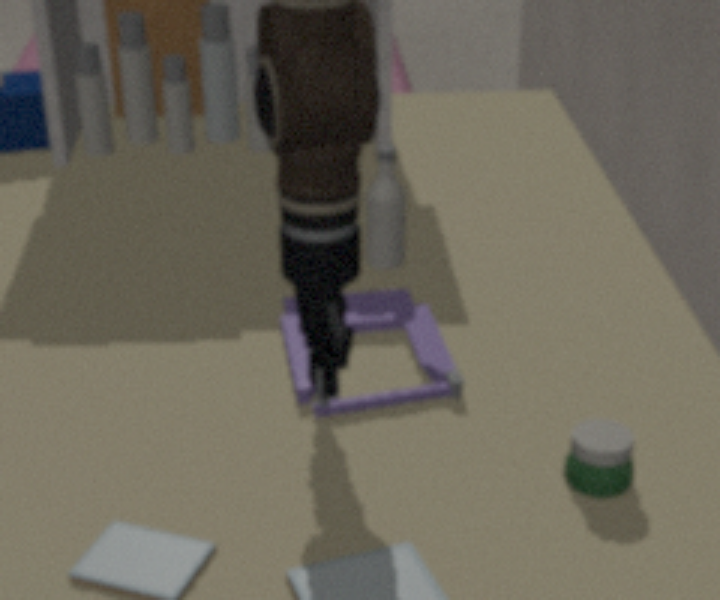

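The pin at crop (322,388) sits inside the finger cage, and the jar at (600,455) is well clear. I'll swing the catch now.

Call:
jog_arm --rows '[{"tx": 0, "ty": -0.01, "tz": 0.001, "rx": 0, "ry": 0, "rz": -4, "fingers": -0.4}, {"tx": 0, "ty": -0.019, "tz": 0.001, "rx": 0, "ry": 0, "rz": -7.9, "fingers": -0.4}, {"tx": -0.004, "ty": -0.037, "tz": 0.001, "rx": 0, "ry": 0, "rz": -15.8, "fingers": -0.4}, {"tx": -0.011, "ty": -0.055, "tz": 0.001, "rx": 0, "ry": 0, "rz": -23.6, "fingers": -0.4}, {"tx": -0.02, "ty": -0.072, "tz": 0.001, "rx": 0, "ry": 0, "rz": -31.5, "fingers": -0.4}, {"tx": -0.031, "ty": -0.088, "tz": 0.001, "rx": 0, "ry": 0, "rz": -39.4, "fingers": -0.4}, {"tx": -0.044, "ty": -0.102, "tz": 0.001, "rx": 0, "ry": 0, "rz": -47.3, "fingers": -0.4}, {"tx": -0.044, "ty": -0.102, "tz": 0.001, "rx": 0, "ry": 0, "rz": -47.3, "fingers": -0.4}]'

```text
clock: 3.05
tool_pos: [0.5864, 0.0278, 0.203]
tcp_rot: [-1.576, 2.714, -0.003]
force: [0.7, -0.5, 0.2]
finger_gap: 0.301
finger_force: 0.0
```

Call:
jog_arm --rows '[{"tx": -0.001, "ty": -0.019, "tz": 0, "rx": 0, "ry": 0, "rz": -7.9, "fingers": -0.4}, {"tx": -0.005, "ty": -0.038, "tz": 0, "rx": 0, "ry": 0, "rz": -15.8, "fingers": -0.4}, {"tx": -0.012, "ty": -0.056, "tz": 0, "rx": 0, "ry": 0, "rz": -23.6, "fingers": -0.4}, {"tx": -0.021, "ty": -0.073, "tz": 0, "rx": 0, "ry": 0, "rz": -31.5, "fingers": -0.4}, {"tx": -0.032, "ty": -0.089, "tz": 0, "rx": 0, "ry": 0, "rz": -39.4, "fingers": -0.4}, {"tx": -0.045, "ty": -0.103, "tz": 0, "rx": 0, "ry": 0, "rz": -47.3, "fingers": -0.4}, {"tx": -0.045, "ty": -0.103, "tz": 0, "rx": 0, "ry": 0, "rz": -47.3, "fingers": -0.4}]'

```text
clock: 3.75
tool_pos: [0.6976, 0.0178, 0.2022]
tcp_rot: [-2.534, 1.855, -0.002]
force: [1.1, -0.4, -0.1]
finger_gap: 0.3
finger_force: 0.0
```

```bash
python3 - <<'E'
from h import *
plan((.68,.012,.28,200))
im,d,W=pts('top');np.savez('top1.npz',im=im,W=W);cv2.imwrite('pics/t1.png',cv2.resize(im[130:275,200:400],None,fx=4,fy=4,interpolation=cv2.INTER_CUBIC)[...,::-1])
E
```

```text
t 3.75 tcp [0.6976 0.0178 0.2022] yang -162.42 tilt 0.12 F [ 1.1 -0.4 -0.1] gap 0.3 j [ 0.03  0.51  0.04  1.1   0.   -1.85]
{'tx': 0.0, 'ty': 0.019, 'tz': -0.078, 'rz': -2.4}
```

View pics/t1.png

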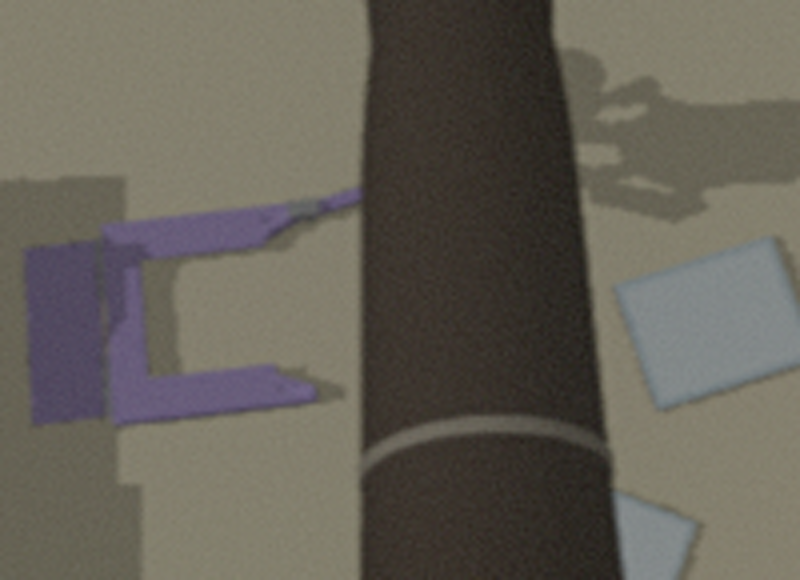

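Call:
jog_arm --rows '[{"tx": 0, "ty": 0, "tz": -0.04, "rx": 0, "ry": 0, "rz": 0, "fingers": -0.4}, {"tx": 0, "ty": 0, "tz": -0.08, "rx": 0, "ry": 0, "rz": 0, "fingers": -0.2}, {"tx": 0, "ty": 0, "tz": -0.08, "rx": 0, "ry": 0, "rz": 8, "fingers": 0.1}, {"tx": 0, "ty": 0, "tz": -0.08, "rx": 0, "ry": 0, "rz": 16, "fingers": 0.1}, {"tx": 0, "ty": 0, "tz": -0.08, "rx": 0, "ry": 0, "rz": 24, "fingers": 0.1}, {"tx": 0, "ty": 0, "tz": -0.08, "rx": 0, "ry": 0, "rz": 32, "fingers": 0.1}]'

```text
clock: 4.4
tool_pos: [0.695, 0.0171, 0.2823]
tcp_rot: [1.913, -2.492, -0.0]
force: [-0.7, 0.6, 0.2]
finger_gap: 0.552
finger_force: 0.0
```

```bash
python3 - <<'E'
from h import *
plan((.4675,-.211,.26,106.4))
E
```

```text
t 4.4 tcp [0.695  0.0171 0.2823] yang 165.04 tilt 0.0 F [-0.7  0.6  0.2] gap 0.55 j [ 0.02  0.47  0.16  1.26  0.   -1.29]
{'tx': 0.279, 'ty': 0.161, 'tz': 0.022, 'rz': 58.6}
```

Call:
jog_arm --rows '[{"tx": 0.279, "ty": 0.161, "tz": 0.022, "rx": 0, "ry": 0, "rz": 58.6, "fingers": 0.1}, {"tx": 0.279, "ty": 0.161, "tz": 0.022, "rx": 0, "ry": 0, "rz": 58.6, "fingers": 0.1}, {"tx": 0.279, "ty": 0.161, "tz": 0.022, "rx": 0, "ry": 0, "rz": 58.6, "fingers": 0.1}, {"tx": 0.279, "ty": 0.161, "tz": 0.022, "rx": 0, "ry": 0, "rz": 58.6, "fingers": 0.1}, {"tx": 0.279, "ty": 0.161, "tz": 0.022, "rx": 0, "ry": 0, "rz": 58.6, "fingers": 0.1}, {"tx": 0.279, "ty": 0.161, "tz": 0.022, "rx": 0, "ry": 0, "rz": 58.6, "fingers": 0.1}, {"tx": 0.279, "ty": 0.161, "tz": 0.022, "rx": 0, "ry": 0, "rz": 58.6, "fingers": 0.1}, {"tx": 0.279, "ty": 0.161, "tz": 0.022, "rx": 0, "ry": 0, "rz": 58.6, "fingers": 0.1}]'

```text
clock: 5.2
tool_pos: [0.4677, -0.2143, 0.2599]
tcp_rot: [0.45, -3.108, 0.0]
force: [0.2, 0.2, 0.2]
finger_gap: 0.548
finger_force: 0.0
```

```bash
python3 - <<'E'
from h import *
im,d,W=pts('top');np.savez('top2.npz',im=im,W=W)
plan((.4675,-.211,.26,106.4),(.4675,-.211,.183,106.4))
X,Y,Z=np.moveaxis(W,-1,0);m=(lilac(im)>.4)&(X>.655)&(X<.75)&(Y>-.05)&(Y<.14)
print(m.sum());P=W[m];v=np.polyfit(P[:,1],P[:,0],1);print(v, 'bar angle',np.degrees(np.arctan2(-1,-v[0])), P.min(0),P.max(0))
m=(Z>.035)&(X>.655)&(X<.75)&(Y>-.05)&(Y<.14)&(Z<.08);print(m.sum(),np.median(W[m],0))
E
```

```text
t 5.25 tcp [ 0.4691 -0.2136  0.2601] yang 106.77 tilt 0.03 F [-0.4  0.6  0.7] gap 0.55 j [-0.43  0.15 -0.33  1.09  0.   -0.72]
{'tx': 0.001, 'ty': 0.003, 'tz': 0.0, 'rz': 0.4}
{'tx': 0.001, 'ty': 0.003, 'tz': 0.077, 'rz': 0.4}
101
[-0.28640211  0.69686677] bar angle -74.01817580525272 [0.65647313 0.02009753 0.00877921] [0.69231719 0.13826397 0.01971716]
66 [ 0.74143403 -0.00168359  0.05038716]
```

Call:
jog_arm --rows '[{"tx": 0.001, "ty": 0.003, "tz": 0.04, "rx": 0, "ry": 0, "rz": 0.4, "fingers": 0.1}, {"tx": 0.001, "ty": 0.003, "tz": 0.07, "rx": 0, "ry": 0, "rz": 0.4, "fingers": 0.1}, {"tx": 0.001, "ty": 0.003, "tz": 0.086, "rx": 0, "ry": 0, "rz": 0.4, "fingers": 0.1}, {"tx": 0.001, "ty": 0.003, "tz": 0.088, "rx": 0, "ry": 0, "rz": 0.4, "fingers": 0.1}, {"tx": 0.001, "ty": 0.003, "tz": 0.089, "rx": 0, "ry": 0, "rz": 0.4, "fingers": 0.1}, {"tx": 0.001, "ty": 0.003, "tz": 0.09, "rx": 0, "ry": 0, "rz": 0.4, "fingers": 0.1}, {"tx": 0.001, "ty": 0.003, "tz": 0.09, "rx": 0, "ry": 0, "rz": 0.4, "fingers": 0.1}]'

```text
clock: 5.95
tool_pos: [0.4696, -0.2095, 0.1709]
tcp_rot: [-0.456, 3.107, 0.001]
force: [-2.6, 3.5, 8.5]
finger_gap: 0.554
finger_force: 4.5
```

Call:
jog_arm --rows '[{"tx": 0, "ty": 0, "tz": 0.001, "rx": 0, "ry": 0, "rz": 0, "fingers": 0.1}, {"tx": 0, "ty": 0, "tz": 0.001, "rx": 0, "ry": 0, "rz": 0, "fingers": 0.1}]'

```text
clock: 6.15
tool_pos: [0.4695, -0.2095, 0.1708]
tcp_rot: [-0.456, 3.107, 0.001]
force: [-6.0, 4.0, 18.4]
finger_gap: 0.55
finger_force: 8.7
```

Call:
jog_arm --rows '[{"tx": 0, "ty": 0, "tz": -0.005, "rx": 0, "ry": 0, "rz": 0, "fingers": 0.1}, {"tx": -0.01, "ty": 0, "tz": -0.005, "rx": 0, "ry": 0, "rz": 0, "fingers": 0.1}, {"tx": -0.018, "ty": -0.001, "tz": -0.005, "rx": 0, "ry": 0, "rz": 0, "fingers": 0.1}, {"tx": -0.027, "ty": 0, "tz": -0.005, "rx": 0, "ry": 0, "rz": 1, "fingers": 0.1}, {"tx": -0.037, "ty": 0.001, "tz": -0.005, "rx": 0, "ry": 0, "rz": 3, "fingers": 0.1}, {"tx": -0.047, "ty": 0.002, "tz": -0.005, "rx": 0, "ry": 0, "rz": 5, "fingers": 0.1}]'

```text
clock: 6.75
tool_pos: [0.5137, -0.1949, 0.1731]
tcp_rot: [0.314, -3.123, -0.0]
force: [-4.5, -1.3, 3.3]
finger_gap: 0.547
finger_force: 2.4
```

```bash
cat >> h.py <<'E'
TH=1.668;F0=np.array([.5693,.2205])
def look(f,p0,names=('side',)):
    for n in names:
        im,d,W=pts(n);np.savez(f+n+'.npz',im=im,W=W)
        p,e=fit([n],[f+n+'.npz'],(PAN,.010),p0,pale);q=p[:2]-F0
        c,s=np.cos(TH),np.sin(TH);print(n,'panel',p.round(4),'deg',np.degrees(p[2]).round(1),'err',round(e,1),'in frame',(c*q[0]+s*q[1]).round(4),(-s*q[0]+c*q[1]).round(4),(p[2]-TH).round(3))
E
python3 - <<'E'
from h import *
look('a',[.578,-.18,1.77],('side','top'))
plan((.5421,-.1809,.174,95.6))
E
```

```text
side panel [ 0.5752 -0.1815  1.7916] deg 102.7 err 368.2 in frame -0.4006 0.0332 0.124
top panel [ 0.5796 -0.1744  1.8159] deg 104.0 err 412.4 in frame -0.394 0.0281 0.148
t 6.85 tcp [ 0.5148 -0.1948  0.1731] yang 101.63 tilt 0.03 F [-0.   0.5  0.2] gap 0.55 j [-0.36  0.27 -0.38  0.92  0.   -0.56]
{'tx': -0.03, 'ty': 0.008, 'tz': -0.001, 'rz': 6.0}
```

Call:
jog_arm --rows '[{"tx": -0.008, "ty": 0.002, "tz": -0.001, "rx": 0, "ry": 0, "rz": 1.6, "fingers": 0.1}, {"tx": -0.016, "ty": 0.004, "tz": -0.001, "rx": 0, "ry": 0, "rz": 3.2, "fingers": 0.1}, {"tx": -0.023, "ty": 0.006, "tz": -0.001, "rx": 0, "ry": 0, "rz": 4.6, "fingers": 0.1}, {"tx": -0.03, "ty": 0.008, "tz": -0.001, "rx": 0, "ry": 0, "rz": 6, "fingers": 0.1}, {"tx": -0.03, "ty": 0.008, "tz": -0.001, "rx": 0, "ry": 0, "rz": 6, "fingers": 0.1}]'

```text
clock: 7.35
tool_pos: [0.5418, -0.1811, 0.174]
tcp_rot: [0.155, -3.138, -0.001]
force: [-0.0, 0.0, -0.5]
finger_gap: 0.55
finger_force: 0.0
```

Call:
jog_arm --rows '[{"tx": 0.03, "ty": 0, "tz": 0, "rx": 0, "ry": 0, "rz": 0, "fingers": 0.1}, {"tx": 0.08, "ty": -0.03, "tz": -0.04, "rx": 0, "ry": 0, "rz": 0, "fingers": 0.1}, {"tx": 0.13, "ty": -0.05, "tz": -0.08, "rx": 0, "ry": 0, "rz": 0, "fingers": 0.1}, {"tx": 0.17, "ty": -0.1, "tz": -0.08, "rx": 0, "ry": 0, "rz": 0, "fingers": 0.1}, {"tx": 0.17, "ty": -0.14, "tz": -0.08, "rx": 0, "ry": 0, "rz": 0, "fingers": 0.1}]'

```text
clock: 7.85
tool_pos: [0.3926, -0.312, 0.2526]
tcp_rot: [-0.157, 3.136, -0.001]
force: [1.3, 0.3, 0.7]
finger_gap: 0.554
finger_force: 0.0
```

```bash
python3 - <<'E'
from h import *
look('b',[.607,-.175,1.668],('side','top'))
plan()
im=np.load('btop.npz')['im'];cv2.imwrite('pics/t2.png',cv2.resize(im[130:290,200:460],None,fx=3,fy=3,interpolation=cv2.INTER_CUBIC)[...,::-1])
E
```

```text
side panel [ 0.6068 -0.1741  1.6624] deg 95.2 err 85.9 in frame -0.3964 0.0009 -0.006
top panel [ 0.607  -0.1729  1.6622] deg 95.2 err 31.8 in frame -0.3952 0.0006 -0.006
t 7.95 tcp [ 0.3929 -0.3163  0.2525] yang 95.29 tilt 0.27 F [ 0.8  1.  -0.6] gap 0.55 j [-0.68  0.13 -0.37  1.06 -0.   -0.77]
```

View pics/t2.png

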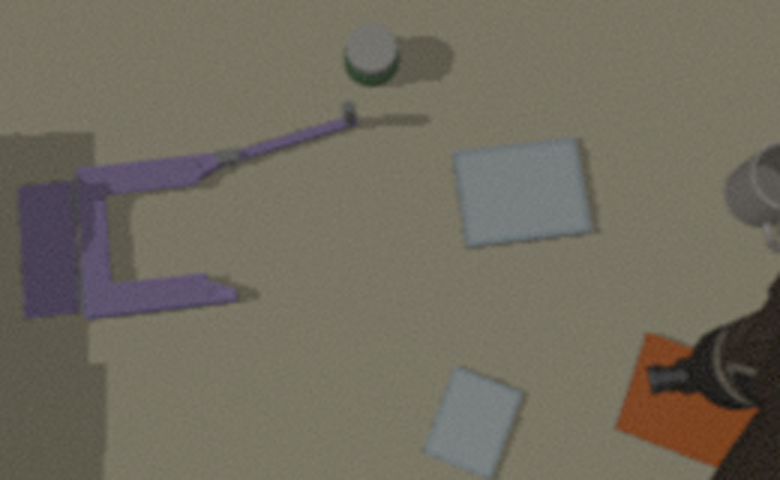

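```bash
python3 - <<'E'
from h import *
def lt(im):
    m=lilac(im); v,u=np.mgrid[0:400,0:640]; m[(u<226)|(u>280)]=0; return m
for th in(1.64,1.68,1.71):print(fit(['top'],['btop.npz'],(U,.018),[.569,.22,th],lt))
# straight edge estimates: outer edges of the frame by sub-pixel mask threshold
im=np.load('btop.npz')['im'];c=camera_model('top');m=lilac(im)
big=cv2.resize(m.astype(np.float32),None,fx=4,fy=4,interpolation=cv2.INTER_CUBIC)
lo=[];hi=[]
for u in range(232,272):
    U4=4*u+1;col=big[4*170:4*250,U4]; r=np.where(col>.45)[0]; lo.append((u,(r[0]+4*170-1.5)/4)); hi.append((u,(r[-1]+4*170-1.5+1)/4))
for nm,L,z in(('far',lo,.018),('near',hi,.018)):
    P=rayz(c,L,z);k=np.polyfit(P[:,1],P[:,0],1);print(nm,'theta',np.pi/2-np.arctan(k[0]),'x at y=.2205',np.polyval(k,.2205),np.abs(P[:,0]-np.polyval(k,P[:,1])).max())
plan((.617,-.274,.26,5.6))
E
```

```text
(array([0.56915049, 0.22118893, 1.65934809]), np.float64(74.3911724541501))
(array([0.5691751 , 0.22130122, 1.65850401]), np.float64(75.3429032704433))
(array([0.56936714, 0.22180122, 1.65322232]), np.float64(76.33353435696121))
far theta 1.6604480642030703 x at y=.2205 0.6519921558864875 0.0009038443060565005
near theta 1.661030664399778 x at y=.2205 0.48488627281388835 0.001265977512305616
t 7.95 tcp [ 0.3929 -0.3163  0.2525] yang 95.29 tilt 0.27 F [ 0.8  1.  -0.6] gap 0.55 j [-0.68  0.13 -0.37  1.06 -0.   -0.77]
{'tx': -0.227, 'ty': 0.021, 'tz': -0.007, 'rz': 89.7}
```

Call:
jog_arm --rows '[{"tx": -0.226, "ty": 0.021, "tz": -0.007, "rx": 0, "ry": 0, "rz": 45, "fingers": 0.1}, {"tx": -0.226, "ty": 0.021, "tz": -0.007, "rx": 0, "ry": 0, "rz": 45, "fingers": 0.1}, {"tx": -0.226, "ty": 0.021, "tz": -0.007, "rx": 0, "ry": 0, "rz": 45, "fingers": 0.1}, {"tx": -0.226, "ty": 0.021, "tz": -0.007, "rx": 0, "ry": 0, "rz": 45, "fingers": 0.1}, {"tx": -0.226, "ty": 0.021, "tz": -0.007, "rx": 0, "ry": 0, "rz": 45, "fingers": 0.1}, {"tx": -0.226, "ty": 0.021, "tz": -0.007, "rx": 0, "ry": 0, "rz": 45, "fingers": 0.1}, {"tx": -0.226, "ty": 0.021, "tz": -0.007, "rx": 0, "ry": 0, "rz": 45, "fingers": 0.1}]'

```text
clock: 8.65
tool_pos: [0.6184, -0.2679, 0.2566]
tcp_rot: [-1.055, -2.958, -0.001]
force: [0.5, 0.4, -0.0]
finger_gap: 0.549
finger_force: 0.0
```

Call:
jog_arm --rows '[{"tx": 0, "ty": 0, "tz": 0, "rx": 0, "ry": 0, "rz": 8.5, "fingers": 0.1}, {"tx": 0, "ty": 0, "tz": 0, "rx": 0, "ry": 0, "rz": 17, "fingers": 0.1}, {"tx": 0, "ty": 0, "tz": 0, "rx": 0, "ry": 0, "rz": 25.5, "fingers": 0.1}, {"tx": 0, "ty": 0, "tz": 0, "rx": 0, "ry": 0, "rz": 34, "fingers": 0.1}, {"tx": 0, "ty": 0, "tz": 0, "rx": 0, "ry": 0, "rz": 42, "fingers": 0.1}, {"tx": 0, "ty": 0, "tz": 0, "rx": 0, "ry": 0, "rz": 45, "fingers": 0.1}, {"tx": 0, "ty": 0, "tz": 0, "rx": 0, "ry": 0, "rz": 45, "fingers": 0.1}]'

```text
clock: 9.35
tool_pos: [0.6168, -0.269, 0.2578]
tcp_rot: [-2.109, -2.328, -0.0]
force: [0.4, 0.7, -0.3]
finger_gap: 0.551
finger_force: 0.0
```

```bash
python3 - <<'E'
from h import *
plan((.616,-.274,.26,5.2),(.616,-.274,.174,5.2))
E
```

```text
t 9.35 tcp [ 0.6168 -0.269   0.2578] yang 5.66 tilt 0.02 F [ 0.4  0.7 -0.3] gap 0.55 j [-0.41  0.44  0.05  1.18  0.    1.06]
{'tx': -0.005, 'ty': -0.001, 'tz': -0.002, 'rz': 0.5}
{'tx': -0.005, 'ty': -0.001, 'tz': 0.084, 'rz': 0.5}
```

Call:
jog_arm --rows '[{"tx": -0.007, "ty": -0.001, "tz": 0.03, "rx": 0, "ry": 0, "rz": 0.5, "fingers": 0.1}, {"tx": -0.007, "ty": -0.001, "tz": 0.065, "rx": 0, "ry": 0, "rz": 0.5, "fingers": 0.1}, {"tx": -0.007, "ty": -0.001, "tz": 0.08, "rx": 0, "ry": 0, "rz": 0.5, "fingers": 0.1}, {"tx": -0.007, "ty": -0.001, "tz": 0.084, "rx": 0, "ry": 0, "rz": 0.5, "fingers": 0.1}, {"tx": -0.007, "ty": -0.001, "tz": 0.084, "rx": 0, "ry": 0, "rz": 0.5, "fingers": 0.1}]'

```text
clock: 9.85
tool_pos: [0.6171, -0.276, 0.174]
tcp_rot: [-2.119, -2.319, 0.0]
force: [-0.4, 0.6, 1.0]
finger_gap: 0.552
finger_force: 0.0
```

Call:
jog_arm --rows '[{"tx": 0.01, "ty": 0, "tz": 0, "rx": 0, "ry": 0, "rz": 0, "fingers": 0.1}, {"tx": 0.02, "ty": 0, "tz": 0, "rx": 0, "ry": 0, "rz": 0, "fingers": 0.1}, {"tx": 0.03, "ty": 0, "tz": 0, "rx": 0, "ry": 0, "rz": 0, "fingers": 0.1}, {"tx": 0.045, "ty": 0, "tz": 0, "rx": 0, "ry": 0, "rz": 0, "fingers": 0.1}, {"tx": 0.063, "ty": 0, "tz": 0, "rx": 0, "ry": 0, "rz": 0, "fingers": 0.1}, {"tx": 0.083, "ty": 0, "tz": 0, "rx": 0, "ry": 0, "rz": 0, "fingers": 0.1}, {"tx": 0.103, "ty": 0, "tz": 0, "rx": 0, "ry": 0, "rz": 0, "fingers": 0.1}, {"tx": 0.123, "ty": 0, "tz": 0, "rx": 0, "ry": 0, "rz": 0, "fingers": 0.1}]'

```text
clock: 10.65
tool_pos: [0.6062, -0.152, 0.1746]
tcp_rot: [2.119, 2.317, 0.0]
force: [0.2, -5.2, 4.0]
finger_gap: 0.552
finger_force: 2.3
```

Call:
jog_arm --rows '[{"tx": 0.02, "ty": 0, "tz": 0, "rx": 0, "ry": 0, "rz": 0, "fingers": 0.1}, {"tx": 0.04, "ty": 0, "tz": 0, "rx": 0, "ry": 0, "rz": 0, "fingers": 0.1}, {"tx": 0.06, "ty": 0, "tz": 0, "rx": 0, "ry": 0, "rz": 0, "fingers": 0.1}, {"tx": 0.08, "ty": 0, "tz": 0, "rx": 0, "ry": 0, "rz": 0, "fingers": 0.1}, {"tx": 0.1, "ty": 0, "tz": 0, "rx": 0, "ry": 0, "rz": 0, "fingers": 0.1}, {"tx": 0.115, "ty": 0, "tz": 0, "rx": 0, "ry": 0, "rz": 0, "fingers": 0.1}, {"tx": 0.125, "ty": 0, "tz": 0, "rx": 0, "ry": 0, "rz": 0, "fingers": 0.1}, {"tx": 0.13, "ty": 0, "tz": 0, "rx": 0, "ry": 0, "rz": 0, "fingers": 0.1}]'

```text
clock: 11.45
tool_pos: [0.5943, -0.0229, 0.1738]
tcp_rot: [-2.119, -2.319, 0.001]
force: [-0.4, -4.7, 3.5]
finger_gap: 0.548
finger_force: 2.2
```

```bash
sed -i 's/TH=1.668;F0=.*/TH=1.6605;F0=np.array([.5687,.221])/' h.py; python3 - <<'E'
from h import *
plan((.5758,.1417,.174,5.2))
look('c',[.582,.06,1.66],('side','top'))
im=np.load('ctop.npz')['im'];cv2.imwrite('pics/t3.png',cv2.resize(im[130:275,200:400],None,fx=4,fy=4,interpolation=cv2.INTER_CUBIC)[...,::-1])
E
```

```text
t 11.45 tcp [ 0.5943 -0.0229  0.1738] yang 5.17 tilt 0.03 F [-0.4 -4.7  3.5] gap 0.55 j [-0.04  0.35 -0.27  0.95 -0.    1.44]
{'tx': 0.166, 'ty': -0.004, 'tz': -0.0, 'rz': -0.0}
side panel [0.5865 0.0537 1.6349] deg 93.7 err 354.0 in frame -0.1682 -0.0027 -0.026
top panel [0.5838 0.0655 1.5842] deg 90.8 err 556.8 in frame -0.1563 -0.0012 -0.076
```

View pics/t3.png

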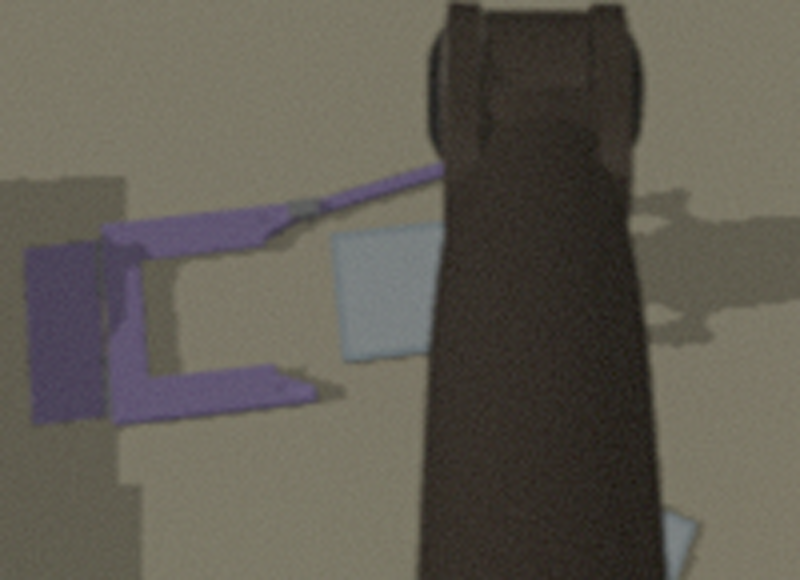

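The panel's leading edge runs from crop (333,234) to (345,361). It is just before the mouth, parallel to it and between the funnel tips.

```bash
python3 - <<'E'
from h import *
P=rayz(camera_model('top'),[(282.9,188.1),(285.9,219.9)],.01);d=P-F0;c,s=np.cos(TH),np.sin(TH)
print(np.c_[c*d[:,0]+s*d[:,1],-s*d[:,0]+c*d[:,1]].round(4))
E
```

```text
[[-0.0974 -0.0565]
 [-0.097   0.0521]]
```

Call:
jog_arm --rows '[{"tx": 0.01, "ty": 0, "tz": 0, "rx": 0, "ry": 0, "rz": 0, "fingers": 0.1}, {"tx": 0.024, "ty": -0.001, "tz": 0, "rx": 0, "ry": 0, "rz": 0, "fingers": 0.1}, {"tx": 0.038, "ty": -0.001, "tz": 0, "rx": 0, "ry": 0, "rz": 0, "fingers": 0.1}, {"tx": 0.052, "ty": -0.002, "tz": 0, "rx": 0, "ry": 0, "rz": 0, "fingers": 0.1}, {"tx": 0.066, "ty": -0.002, "tz": 0, "rx": 0, "ry": 0, "rz": 0, "fingers": 0.1}, {"tx": 0.078, "ty": -0.002, "tz": 0, "rx": 0, "ry": 0, "rz": 0, "fingers": 0.1}, {"tx": 0.088, "ty": -0.003, "tz": 0, "rx": 0, "ry": 0, "rz": 0, "fingers": 0.1}, {"tx": 0.096, "ty": -0.003, "tz": 0, "rx": 0, "ry": 0, "rz": 0, "fingers": 0.1}]'

```text
clock: 12.35
tool_pos: [0.5828, 0.0724, 0.1738]
tcp_rot: [-2.12, -2.319, 0.0]
force: [1.0, -0.9, -1.6]
finger_gap: 0.548
finger_force: 0.6
```

Call:
jog_arm --rows '[{"tx": 0.008, "ty": 0, "tz": 0, "rx": 0, "ry": 0, "rz": 0, "fingers": 0.1}, {"tx": 0.016, "ty": 0, "tz": 0, "rx": 0, "ry": 0, "rz": 0, "fingers": 0.1}, {"tx": 0.024, "ty": 0, "tz": 0, "rx": 0, "ry": 0, "rz": 0, "fingers": 0.1}, {"tx": 0.032, "ty": 0, "tz": 0, "rx": 0, "ry": 0, "rz": 0, "fingers": 0.1}, {"tx": 0.039, "ty": 0, "tz": 0, "rx": 0, "ry": 0, "rz": 0, "fingers": 0.1}, {"tx": 0.046, "ty": 0, "tz": 0, "rx": 0, "ry": 0, "rz": 0, "fingers": 0.1}, {"tx": 0.052, "ty": 0, "tz": 0, "rx": 0, "ry": 0, "rz": 0, "fingers": 0.1}, {"tx": 0.057, "ty": 0, "tz": 0, "rx": 0, "ry": 0, "rz": 0, "fingers": 0.1}]'

```text
clock: 13.15
tool_pos: [0.578, 0.1286, 0.1738]
tcp_rot: [2.12, 2.318, -0.0]
force: [0.3, -2.1, -1.3]
finger_gap: 0.552
finger_force: 0.7
```

```bash
python3 - <<'E'
from h import *
plan((.5758,.1417,.174,5.2))
E
```

```text
t 13.15 tcp [0.578  0.1286 0.1738] yang 5.11 tilt 0.0 F [ 0.3 -2.1 -1.3] gap 0.55 j [ 0.22  0.34 -0.28  0.95 -0.    1.7 ]
{'tx': 0.013, 'ty': -0.001, 'tz': -0.0, 'rz': -0.1}
```

Sliding freely at about 2 N. Now the last millimetres, in small steps.

Call:
jog_arm --rows '[{"tx": 0.003, "ty": 0, "tz": 0, "rx": 0, "ry": 0, "rz": 0, "fingers": 0.1}, {"tx": 0.006, "ty": 0, "tz": 0, "rx": 0, "ry": 0, "rz": 0, "fingers": 0.1}, {"tx": 0.009, "ty": -0.001, "tz": 0, "rx": 0, "ry": 0, "rz": 0, "fingers": 0.1}, {"tx": 0.011, "ty": -0.001, "tz": 0, "rx": 0, "ry": 0, "rz": 0, "fingers": 0.1}, {"tx": 0.011, "ty": -0.001, "tz": 0, "rx": 0, "ry": 0, "rz": 0, "fingers": 0.1}]'

```text
clock: 13.65
tool_pos: [0.576, 0.1392, 0.1739]
tcp_rot: [-2.12, -2.318, -0.001]
force: [0.1, -1.1, -0.8]
finger_gap: 0.549
finger_force: 0.0
```

Call:
jog_arm --rows '[{"tx": 0.001, "ty": 0, "tz": 0, "rx": 0, "ry": 0, "rz": 0, "fingers": 0.1}, {"tx": 0.001, "ty": 0, "tz": 0, "rx": 0, "ry": 0, "rz": 0, "fingers": 0.1}]'

```text
clock: 13.85
tool_pos: [0.576, 0.1399, 0.1739]
tcp_rot: [2.12, 2.318, -0.0]
force: [-0.6, -2.0, 0.6]
finger_gap: 0.547
finger_force: 0.7
```

Call:
jog_arm --rows '[{"tx": 0.001, "ty": 0, "tz": 0, "rx": 0, "ry": 0, "rz": 0, "fingers": 0.1}, {"tx": 0.001, "ty": 0, "tz": 0, "rx": 0, "ry": 0, "rz": 0, "fingers": 0.1}]'

```text
clock: 14.05
tool_pos: [0.576, 0.1408, 0.1739]
tcp_rot: [2.12, 2.318, 0.0]
force: [0.5, -2.3, 0.3]
finger_gap: 0.549
finger_force: 1.0
```

Call:
jog_arm --rows '[{"tx": 0.001, "ty": 0, "tz": 0, "rx": 0, "ry": 0, "rz": 0, "fingers": 0.1}, {"tx": 0.001, "ty": 0, "tz": 0, "rx": 0, "ry": 0, "rz": 0, "fingers": 0.1}]'

```text
clock: 14.25
tool_pos: [0.5759, 0.1419, 0.1739]
tcp_rot: [2.12, 2.318, 0.0]
force: [0.3, -1.9, 0.4]
finger_gap: 0.549
finger_force: 1.1
```

Call:
jog_arm --rows '[{"tx": 0.001, "ty": 0, "tz": 0, "rx": 0, "ry": 0, "rz": 0, "fingers": 0.1}, {"tx": 0.001, "ty": 0, "tz": 0, "rx": 0, "ry": 0, "rz": 0, "fingers": 0.1}]'

```text
clock: 14.45
tool_pos: [0.5758, 0.1427, 0.1739]
tcp_rot: [2.12, 2.317, -0.001]
force: [0.7, -5.1, 1.9]
finger_gap: 0.549
finger_force: 2.2
```

Call:
jog_arm --rows '[{"tx": 0.001, "ty": 0, "tz": 0, "rx": 0, "ry": 0, "rz": 0, "fingers": 0.1}, {"tx": 0.001, "ty": 0, "tz": 0, "rx": 0, "ry": 0, "rz": 0, "fingers": 0.1}]'

```text
clock: 14.65
tool_pos: [0.5758, 0.1431, 0.1739]
tcp_rot: [2.12, 2.316, -0.003]
force: [0.9, -7.8, 1.3]
finger_gap: 0.55
finger_force: 3.9
```

Call:
jog_arm --rows '[{"tx": 0.001, "ty": 0, "tz": 0, "rx": 0, "ry": 0, "rz": 0, "fingers": 0.1}, {"tx": 0.002, "ty": 0, "tz": 0, "rx": 0, "ry": 0, "rz": 0, "fingers": 0.1}, {"tx": 0.002, "ty": 0, "tz": 0, "rx": 0, "ry": 0, "rz": 0, "fingers": 0.1}]'

```text
clock: 14.95
tool_pos: [0.5757, 0.1439, 0.1739]
tcp_rot: [2.119, 2.312, -0.006]
force: [2.3, -14.6, 2.3]
finger_gap: 0.549
finger_force: 7.2
```

```bash
python3 - <<'E'
from h import *
look('d',[.569,.222,1.66],('side','top'))
plan()
im=np.load('dside.npz')['im'];cv2.imwrite('pics/s3.png',cv2.resize(im[140:240,260:400],None,fx=5,fy=5,interpolation=cv2.INTER_CUBIC)[...,::-1])
E
```

```text
side panel [0.6058 0.2209 1.5032] deg 86.1 err 396.4 in frame -0.0034 -0.037 -0.157
top panel [0.5763 0.3279 1.5442] deg 88.5 err 488.8 in frame 0.1058 -0.0172 -0.116
t 15.05 tcp [0.5758 0.1439 0.174 ] yang 5.0 tilt 0.38 F [  1.7 -14.1   2.2] gap 0.55 j [ 0.25  0.35 -0.28  0.95 -0.01  1.73]
```

View pics/s3.png

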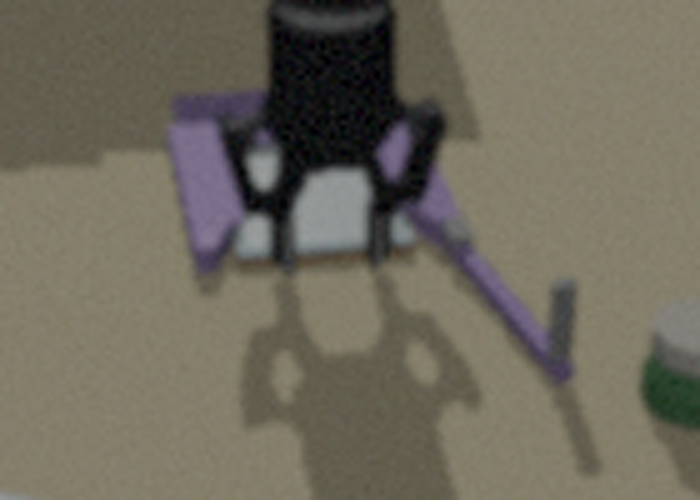

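Call:
jog_arm --rows '[{"tx": -0.01, "ty": 0, "tz": 0, "rx": 0, "ry": 0, "rz": 0, "fingers": 0.1}, {"tx": -0.035, "ty": 0, "tz": 0, "rx": 0, "ry": 0, "rz": 0, "fingers": 0.1}, {"tx": -0.05, "ty": 0, "tz": -0.04, "rx": 0, "ry": 0, "rz": 0, "fingers": 0.1}, {"tx": -0.07, "ty": 0.03, "tz": -0.08, "rx": 0, "ry": 0, "rz": 0, "fingers": 0.1}, {"tx": -0.1, "ty": 0.06, "tz": -0.09, "rx": 0, "ry": 0, "rz": -6, "fingers": 0}, {"tx": -0.12, "ty": 0.1, "tz": -0.09, "rx": 0, "ry": 0, "rz": -11, "fingers": 0}, {"tx": -0.12, "ty": 0.1, "tz": -0.09, "rx": 0, "ry": 0, "rz": -11, "fingers": 0}]'

```text
clock: 15.75
tool_pos: [0.6895, 0.0333, 0.2628]
tcp_rot: [1.889, 2.509, 0.004]
force: [0.4, 0.7, -0.8]
finger_gap: 0.501
finger_force: 0.0
```

```bash
python3 - <<'E'
from h import *
plan((.692,.016,.26,16),(.692,.016,.203,16))
for n in('side','top'):
    im,d,W=pts(n);np.savez('e'+n+'.npz',im=im,W=W)
    c,s=np.cos(TH),np.sin(TH);q=W[...,:2]-F0;fx=c*q[...,0]+s*q[...,1];fy=-s*q[...,0]+c*q[...,1]
    m=(pale(im)>.5)&(lilac(im)<.25)&(W[...,2]>.004)&(W[...,2]<.016)&(fx>-.12)&(fx<.08)&(abs(fy)<.065)
    print(n,m.sum(),'x',np.percentile(fx[m],[0,1,99,100]).round(4),'y',np.percentile(fy[m],[0,1,99,100]).round(4))
im=np.load('etop.npz')['im'];cv2.imwrite('pics/t4.png',cv2.resize(im[150:270,220:380],None,fx=5,fy=5,interpolation=cv2.INTER_CUBIC)[...,::-1])
E
```

```text
t 15.75 tcp [0.6895 0.0333 0.2628] yang 16.04 tilt 0.15 F [ 0.4  0.7 -0.8] gap 0.5 j [0.05 0.47 0.11 1.21 0.   1.34]
{'tx': -0.017, 'ty': -0.002, 'tz': 0.003, 'rz': 0.0}
{'tx': -0.017, 'ty': -0.002, 'tz': 0.06, 'rz': 0.0}
side 699 x [-0.0719 -0.0695  0.0645  0.0699] y [-0.0591 -0.0511  0.0538  0.0571]
top 1200 x [-0.0696 -0.068   0.0623  0.0637] y [-0.0636 -0.052   0.0505  0.0553]
```

View pics/t4.png

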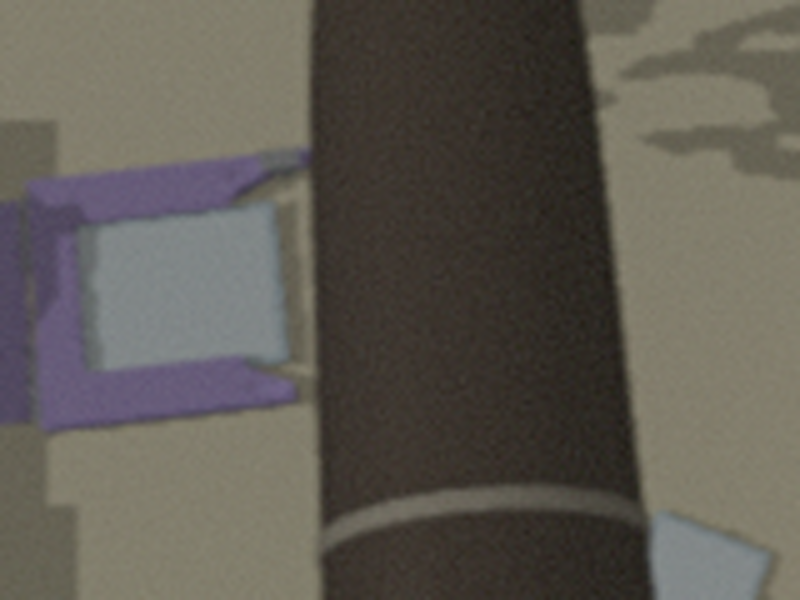

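The panel is home: its trailing edge, at crop x≈283, measures x' ≈ -0.069 with the leading end under the lip. Next is the catch.

Call:
jog_arm --rows '[{"tx": -0.017, "ty": -0.002, "tz": 0.003, "rx": 0, "ry": 0, "rz": 0, "fingers": 0}, {"tx": -0.017, "ty": -0.002, "tz": 0.003, "rx": 0, "ry": 0, "rz": 0, "fingers": 0}, {"tx": -0.017, "ty": -0.002, "tz": 0.03, "rx": 0, "ry": 0, "rz": 0, "fingers": 0}, {"tx": -0.017, "ty": -0.002, "tz": 0.06, "rx": 0, "ry": 0, "rz": 0, "fingers": -0.1}, {"tx": -0.017, "ty": -0.002, "tz": 0.06, "rx": 0, "ry": 0, "rz": 0, "fingers": -0.4}, {"tx": -0.017, "ty": -0.002, "tz": 0.06, "rx": 0, "ry": 0, "rz": 0, "fingers": -0.4}, {"tx": -0.017, "ty": -0.002, "tz": 0.06, "rx": 0, "ry": 0, "rz": 0, "fingers": -0.4}]'

```text
clock: 16.55
tool_pos: [0.6888, 0.0186, 0.2059]
tcp_rot: [1.887, 2.509, 0.002]
force: [1.0, -0.4, -0.1]
finger_gap: 0.305
finger_force: 0.0
```

```bash
cat > arc.py <<'E'
from h import *
H=F0+np.array([[np.cos(TH),-np.sin(TH)],[np.sin(TH),np.cos(TH)]])@[-.078,-.078]
def wp(c,off=0,lim=-65):
    a=np.pi/2+TH+c; q=H+.14*np.array([np.cos(a),np.sin(a)]); y=np.degrees(a)-270
    return (q[0],q[1],.203,max(y,lim))
E
python3 - <<'E'
from arc import *
w=[wp(c) for c in np.linspace(1.75,.25,13)[1:]]
plan(*w[:6])
t=np.radians(w[5][3]);ex=np.array([-np.sin(t),np.cos(t)]);ey=np.array([np.cos(t),np.sin(t)])
for q in w[6:]: d=np.array(q[:2])-w[5][:2];print(np.round([d@ex,d@ey,-(q[3]-w[5][3])],3).tolist())
im,d,W=pts('side');cv2.imwrite('pics/s4.png',cv2.resize(im[120:240,260:420],None,fx=4,fy=4,interpolation=cv2.INTER_CUBIC)[...,::-1])
E
```

```text
t 16.55 tcp [0.6888 0.0186 0.2059] yang 16.12 tilt 0.14 F [ 1.  -0.4 -0.1] gap 0.3 j [0.03 0.49 0.02 1.09 0.   1.32]
{'tx': -0.002, 'ty': -0.017, 'tz': 0.003, 'rz': 7.9}
{'tx': 0.001, 'ty': -0.034, 'tz': 0.003, 'rz': 15.0}
{'tx': 0.007, 'ty': -0.05, 'tz': 0.003, 'rz': 22.2}
{'tx': 0.014, 'ty': -0.066, 'tz': 0.003, 'rz': 29.4}
{'tx': 0.024, 'ty': -0.081, 'tz': 0.003, 'rz': 36.5}
{'tx': 0.035, 'ty': -0.094, 'tz': 0.003, 'rz': 43.7}
[0.001, -0.017, 7.162]
[0.004, -0.035, 14.324]
[0.01, -0.051, 21.486]
[0.017, -0.067, 28.648]
[0.026, -0.082, 35.81]
[0.038, -0.095, 37.435]
```

View pics/s4.png

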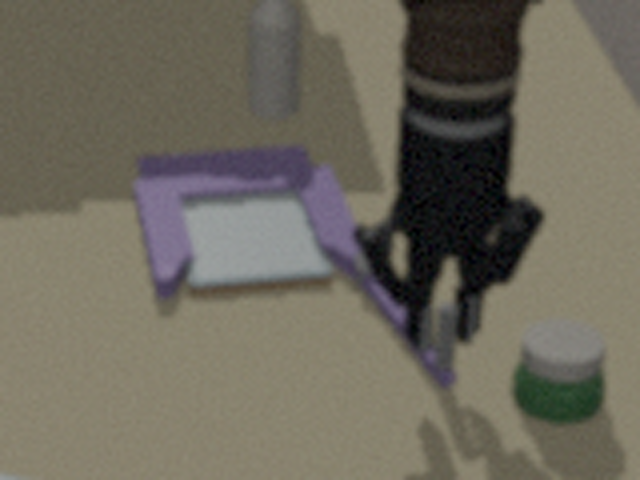

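Call:
jog_arm --rows '[{"tx": -0.003, "ty": -0.009, "tz": 0.003, "rx": 0, "ry": 0, "rz": 4, "fingers": -0.4}, {"tx": -0.002, "ty": -0.017, "tz": 0.003, "rx": 0, "ry": 0, "rz": 7.9, "fingers": -0.4}, {"tx": 0.001, "ty": -0.034, "tz": 0.003, "rx": 0, "ry": 0, "rz": 15, "fingers": -0.4}, {"tx": 0.007, "ty": -0.05, "tz": 0.003, "rx": 0, "ry": 0, "rz": 22.2, "fingers": -0.4}, {"tx": 0.014, "ty": -0.066, "tz": 0.003, "rx": 0, "ry": 0, "rz": 29.4, "fingers": -0.4}, {"tx": 0.024, "ty": -0.081, "tz": 0.003, "rx": 0, "ry": 0, "rz": 36.5, "fingers": -0.4}, {"tx": 0.035, "ty": -0.094, "tz": 0.003, "rx": 0, "ry": 0, "rz": 43.7, "fingers": -0.4}, {"tx": 0.035, "ty": -0.094, "tz": 0.003, "rx": 0, "ry": 0, "rz": 43.7, "fingers": -0.4}]'

```text
clock: 17.4
tool_pos: [0.5875, 0.0265, 0.2026]
tcp_rot: [2.687, 1.627, 0.002]
force: [-0.1, 0.8, -0.3]
finger_gap: 0.296
finger_force: 0.0
```

Call:
jog_arm --rows '[{"tx": 0.001, "ty": -0.017, "tz": 0, "rx": 0, "ry": 0, "rz": 7.2, "fingers": -0.4}, {"tx": 0.004, "ty": -0.035, "tz": 0, "rx": 0, "ry": 0, "rz": 14.3, "fingers": -0.4}, {"tx": 0.01, "ty": -0.051, "tz": 0, "rx": 0, "ry": 0, "rz": 21.5, "fingers": -0.4}, {"tx": 0.017, "ty": -0.067, "tz": 0, "rx": 0, "ry": 0, "rz": 28.6, "fingers": -0.4}, {"tx": 0.026, "ty": -0.082, "tz": 0, "rx": 0, "ry": 0, "rz": 35.8, "fingers": -0.4}, {"tx": 0.038, "ty": -0.095, "tz": 0, "rx": 0, "ry": 0, "rz": 37.4, "fingers": -0.4}, {"tx": 0.038, "ty": -0.095, "tz": 0, "rx": 0, "ry": 0, "rz": 37.4, "fingers": -0.4}]'

```text
clock: 18.1
tool_pos: [0.5224, 0.1049, 0.202]
tcp_rot: [-3.065, -0.687, -0.003]
force: [-0.7, 0.2, -1.0]
finger_gap: 0.301
finger_force: 0.0
```

```bash
python3 - <<'E'
from arc import *
plan(*[wp(c) for c in (.15,.08,.04,0,-.03,-.06,-.1)])
E
```

```text
t 18.1 tcp [0.5224 0.1049 0.202 ] yang -64.75 tilt 0.12 F [-0.7  0.2 -1. ] gap 0.3 j [ 0.2   0.22 -0.38  0.97  0.    2.9 ]
{'tx': 0.001, 'ty': -0.013, 'tz': -0.001, 'rz': 0.3}
{'tx': 0.003, 'ty': -0.023, 'tz': -0.001, 'rz': 0.3}
{'tx': 0.005, 'ty': -0.028, 'tz': -0.001, 'rz': 0.3}
{'tx': 0.006, 'ty': -0.033, 'tz': -0.001, 'rz': 0.3}
{'tx': 0.008, 'ty': -0.037, 'tz': -0.001, 'rz': 0.3}
{'tx': 0.01, 'ty': -0.041, 'tz': -0.001, 'rz': 0.3}
{'tx': 0.012, 'ty': -0.046, 'tz': -0.001, 'rz': 0.3}
```

Call:
jog_arm --rows '[{"tx": 0.001, "ty": -0.013, "tz": 0, "rx": 0, "ry": 0, "rz": 0, "fingers": -0.4}, {"tx": 0.003, "ty": -0.023, "tz": 0, "rx": 0, "ry": 0, "rz": 0, "fingers": -0.4}, {"tx": 0.005, "ty": -0.028, "tz": 0, "rx": 0, "ry": 0, "rz": 0, "fingers": -0.4}, {"tx": 0.006, "ty": -0.033, "tz": 0, "rx": 0, "ry": 0, "rz": 0, "fingers": -0.4}, {"tx": 0.007, "ty": -0.035, "tz": 0, "rx": 0, "ry": 0, "rz": 0, "fingers": -0.4}, {"tx": 0.007, "ty": -0.035, "tz": 0, "rx": 0, "ry": 0, "rz": 0, "fingers": -0.4}]'

```text
clock: 18.7
tool_pos: [0.5135, 0.1385, 0.2008]
tcp_rot: [-3.067, -0.681, 0.0]
force: [-0.1, -0.1, 0.0]
finger_gap: 0.299
finger_force: 0.0
```

Call:
jog_arm --rows '[{"tx": 0.001, "ty": -0.002, "tz": 0, "rx": 0, "ry": 0, "rz": 0, "fingers": -0.4}, {"tx": 0.001, "ty": -0.002, "tz": 0, "rx": 0, "ry": 0, "rz": 0, "fingers": -0.4}]'

```text
clock: 18.9
tool_pos: [0.5136, 0.1405, 0.2008]
tcp_rot: [-3.067, -0.68, 0.0]
force: [-0.2, -0.2, 0.9]
finger_gap: 0.301
finger_force: 0.0
```

Call:
jog_arm --rows '[{"tx": 0.001, "ty": -0.002, "tz": 0, "rx": 0, "ry": 0, "rz": 0, "fingers": -0.4}, {"tx": 0.001, "ty": -0.002, "tz": 0, "rx": 0, "ry": 0, "rz": 0, "fingers": -0.4}]'

```text
clock: 19.1
tool_pos: [0.5136, 0.1428, 0.2008]
tcp_rot: [-3.067, -0.68, -0.0]
force: [0.2, -0.7, 0.3]
finger_gap: 0.303
finger_force: 0.0
```

Call:
jog_arm --rows '[{"tx": 0.001, "ty": -0.002, "tz": 0, "rx": 0, "ry": 0, "rz": 0, "fingers": -0.4}, {"tx": 0.001, "ty": -0.002, "tz": 0, "rx": 0, "ry": 0, "rz": 0, "fingers": -0.4}]'

```text
clock: 19.3
tool_pos: [0.5136, 0.1448, 0.2008]
tcp_rot: [3.066, 0.679, -0.0]
force: [0.2, -3.1, 0.6]
finger_gap: 0.299
finger_force: 1.5
```

Call:
jog_arm --rows '[{"tx": 0.001, "ty": -0.002, "tz": 0, "rx": 0, "ry": 0, "rz": 0, "fingers": -0.4}, {"tx": 0.001, "ty": -0.002, "tz": 0, "rx": 0, "ry": 0, "rz": 0, "fingers": -0.4}]'

```text
clock: 19.5
tool_pos: [0.5135, 0.1458, 0.2007]
tcp_rot: [3.062, 0.677, -0.002]
force: [0.8, -12.0, 3.0]
finger_gap: 0.299
finger_force: 5.2
```

```bash
cat > c.py <<'E'
from arc import *
for n in('side','top'):
    im,d,W=pts(n);c,s=np.cos(TH),np.sin(TH);q=W[...,:2]-F0;fx=c*q[...,0]+s*q[...,1];fy=-s*q[...,0]+c*q[...,1]
    m=(lilac(im)>.35)&(fx<-.074)&(fx>-.13)&(fy>-.068)&(fy<.08)&(W[...,2]<.03)
    print(n,m.sum(),'catch',np.polyfit(fy[m],fx[m],1).round(3) if m.sum()>8 else '', fx[m].mean().round(4) if m.sum() else '')
plan()
E
python3 c.py
```

```text
side 167 catch [ 0.002 -0.082] -0.0817
top 0 catch  
t 19.6 tcp [0.5136 0.1457 0.2007] yang -65.09 tilt 0.31 F [ -1.  -11.4   2.6] gap 0.3 j [ 0.28  0.22 -0.38  0.97 -0.01  2.98]
```

The catch is shut: the force rises against its stop and the bar slope is about 0. I'll release it straight up.

Call:
jog_arm --rows '[{"tx": -0.001, "ty": 0.006, "tz": 0, "rx": 0, "ry": 0, "rz": 0, "fingers": -0.3}, {"tx": -0.001, "ty": 0.006, "tz": 0, "rx": 0, "ry": 0, "rz": 0, "fingers": -0.1}, {"tx": -0.001, "ty": 0.006, "tz": -0.03, "rx": 0, "ry": 0, "rz": 0, "fingers": 0}, {"tx": -0.001, "ty": 0.006, "tz": -0.07, "rx": 0, "ry": 0, "rz": 0, "fingers": 0}, {"tx": -0.05, "ty": 0.006, "tz": -0.1, "rx": 0, "ry": 0, "rz": 0, "fingers": 0}, {"tx": -0.1, "ty": 0.006, "tz": -0.12, "rx": 0, "ry": 0, "rz": 0, "fingers": 0}, {"tx": -0.14, "ty": 0.006, "tz": -0.12, "rx": 0, "ry": 0, "rz": 0, "fingers": 0}, {"tx": -0.14, "ty": 0.006, "tz": -0.12, "rx": 0, "ry": 0, "rz": 0, "fingers": 0}]'

```text
clock: 20.4
tool_pos: [0.3851, 0.0813, 0.322]
tcp_rot: [-3.067, -0.679, -0.0]
force: [0.2, 0.4, -0.9]
finger_gap: 0.508
finger_force: 0.0
```

```bash
python3 c.py; python3 - <<'E'
from arc import *
for n in('side','top'):
    im,d,W=pts(n);c,s=np.cos(TH),np.sin(TH);q=W[...,:2]-F0;fx=c*q[...,0]+s*q[...,1];fy=-s*q[...,0]+c*q[...,1]
    m=(pale(im)>.5)&(lilac(im)<.25)&(W[...,2]>.004)&(W[...,2]<.016)&(fx>-.12)&(fx<.08)&(abs(fy)<.045)
    print(n,m.sum(),np.percentile(fx[m],[0,1,99]).round(4) if m.any() else '')
E
```

```text
side 175 catch [-0.005 -0.082] -0.0818
top 78 catch [ 0.002 -0.079] -0.0786
t 20.5 tcp [0.3888 0.0826 0.3216] yang -65.01 tilt 0.16 F [ 0.6 -0.   0.1] gap 0.5 j [ 0.21 -0.1  -0.45  1.22  0.    2.91]
side 570 [-0.082  -0.0695  0.0648]
top 914 [-0.0844 -0.0694  0.0625]
```

```bash
python3 -c "
from plant import hand_in
print(hand_in())"
```

```text
the job is handed in; nothing more can be done
None
```

I slid the mirror panel fully home, shut the catch bar behind it, backed the arm off, and handed the job in at about 20.6 s. The last camera readings put the panel's trailing edge about 2 mm inside the mouth and the catch at about 0 rad; the bottle, jar and mug were not touched, and the judge's verdict is not shown.

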